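Get the bur stand out from behind the containers

TASK

The bur stand is hemmed in by the bottle, the steel drum and the square box on the storage tray. First move all three containers aside on to the blue mat, then set the bur stand upright on the middle of the rubber pad in the instrument tray, its length along the pad's length, and only then put each container back on the spot where it stood. Keep everything upright and leave the cup, the bowl and the carton alone.

Things in the scene. Friction and masses are not known exactly. Their poses are not given: they have to be found in the camera images.
- bottle: White plastic bottle with a grey cap, standing; round body 50 mm across and straight up to 98 mm height, cap 27 mm across, 130 mm tall in all, 0.2 to 0.4 kg. Origin: centre of its underside; z up. Best gripped on the body, 80 to 90 mm up.
- drum: Round polished steel drum with a lid, standing; body 57 mm across to 93 mm height, lid 59 mm across from 93 to 101 mm, small ball knob to 116 mm, 0.25 to 0.5 kg. Origin: centre of its underside; z up. Best gripped on the body, 75 to 84 mm up.
- square_box: Square upright grey box with a closed white lid, 50 by 50 mm (lid 51 mm, from 104 mm up), 110 mm tall, 0.18 to 0.35 kg. Origin: centre of its underside; x and y square to its sides. Best gripped across two sides, 80 to 90 mm up.
- bur_stand: Low aluminium bur stand: block 28 mm (x) by 60 mm (y) by 30 mm high with a row of five thin burs sticking up along y to 50 mm height, 0.1 to 0.18 kg. Origin: centre of its underside. Gripped across its 28 mm width (x), about 25 mm up. It stands among the three containers, at x 30, y 0 of the storage tray, its length along the tray's y.
- storage_tray: Fixed shallow aluminium tray, 160 mm (x) by 240 mm (y), floor 4 mm above its origin, rim 12 mm high. Three dark rubber discs, 66 mm across, mark the containers' spots (spots at x -35, y 0; x 11, y 72; x 11, y -72 mm in this frame; which container stands on which spot changes), a dark rectangle the bur stand's. The containers start within 4 mm of a spot's centre. Origin: centre of its underside, on the bench.
- side_mat: Fixed flat blue mat, 200 by 200 mm, 3 mm thick, the side area with room for all three containers. Origin: centre of its underside, on the bench; x and y along its sides.
- instrument_tray: Fixed shallow steel instrument tray, 170 mm (x) by 200 mm (y), floor 4 mm above its origin, rim 12 mm high. A dark rubber pad, 50 mm (x) by 80 mm (y), flush with the floor, lies exactly in its middle; a mouth mirror and a probe, 11 mm high at most, are fixed along x at its two ends (y +78 and -78 mm). Origin: centre of its underside, on the bench, right below the pad's middle.
- cup: White ceramic cup, 68 mm across, 80 mm tall, a bystander. Origin: centre of its underside.
- rinse_bowl: Steel bowl, 90 mm across, 45 mm tall, a bystander. Origin: centre of its underside.
- carton: Closed cardboard carton, 50 by 85 mm, 34 mm tall, a bystander on the far side of the trays. Origin: centre of its underside.
Things that resemble listed ones, but are neither listed nor needed, are in the scene too. What is shaped like the drum but green or yellow is not meant.

How it is judged:
On the way, in this order (a step that is already met when the one before it is completed fails the run):
1. all three containers stand upright on the blue mat together, the bur stand still in its place on the storage tray (x of bottle in the frame of side_mat between -0.1 and 0.1 m and y of bottle in the frame of side_mat between -0.1 and 0.1 m and z of each of bottle, drum, square_box in the frame of side_mat below 0.012 m and angle between each of bottle, drum, square_box's own z axis and vertical below 0.15 rad and linear speed of each of bottle, drum, square_box below 0.03 m/s and x of drum in the frame of side_mat between -0.1 and 0.1 m and y of drum in the frame of side_mat between -0.1 and 0.1 m and x of square_box in the frame of side_mat between -0.1 and 0.1 m and y of square_box in the frame of side_mat between -0.1 and 0.1 m and distance of bur_stand from where it was at the start of the episode below 0.03 m), for 0.2 s.
2. the bur stand stands on the pad of the instrument tray, the containers still on the mat (horizontal distance between bur_stand and instrument_tray below 0.015 m and angle between the y axis of bur_stand and the y axis of instrument_tray, either way round below 0.26 rad and z of bur_stand in the frame of instrument_tray below 0.012 m and angle between bur_stand's own z axis and vertical below 0.1 rad and linear speed of each of bur_stand, bottle, drum, square_box below 0.03 m/s and x of bottle in the frame of side_mat between -0.1 and 0.1 m and y of bottle in the frame of side_mat between -0.1 and 0.1 m and z of each of bottle, drum, square_box in the frame of side_mat below 0.012 m and angle between each of bottle, drum, square_box's own z axis and vertical below 0.15 rad and x of drum in the frame of side_mat between -0.1 and 0.1 m and y of drum in the frame of side_mat between -0.1 and 0.1 m and x of square_box in the frame of side_mat between -0.1 and 0.1 m and y of square_box in the frame of side_mat between -0.1 and 0.1 m), for 0.2 s.
At the end, for the whole second after the job is handed in: The bur stand stands upright in the instrument tray, centred on the pad within 15 mm and its length within 15 degrees of the pad's; the bottle, drum and square box each stand upright within 15 mm of where they stood at the start (any turn about the vertical); all at rest (horizontal distance between bur_stand and instrument_tray below 0.015 m and angle between the y axis of bur_stand and the y axis of instrument_tray, either way round below 0.26 rad and z of bur_stand in the frame of instrument_tray below 0.012 m and angle between each of bur_stand, bottle, drum, square_box's own z axis and vertical below 0.1 rad and linear speed of each of bur_stand, bottle, drum, square_box below 0.03 m/s and distance of each of bottle, drum, square_box from where it was at the start of the episode below 0.015 m); the robot touches nothing.
It fails at once if a container or the bur stand is tipped by more than 30 degrees (angle between any of bottle, drum, square_box, bur_stand's own z axis and vertical above 0.52 rad).
It fails at once if the cup, bowl or carton is moved more than 25 mm (distance of any of cup, rinse_bowl, carton from where it was at the start of the episode above 0.025 m).
It also fails if it takes over 152 s, if anything falls off the work surface, if the arm or the gripper's body presses on something with over 40 N, if the wrist force passes 120 N, or if a joint passes its speed limit or range.

ROBOT

A 7-joint arm with a two-finger parallel gripper is mounted at the origin on the work surface. World frame = base frame: x ahead of the robot, y to its left, z up, the work surface at z = 0. Lengths are in m, angles in rad, forces in N, time in s.
With the tool pointing down it reaches from about 0.4 to 0.9 m from the base axis. Payload 5.5 kg.
Tool frame: the origin (TCP) lies midway between the tips of the shut fingers; the grasp point (between the pads) lies 19 mm behind it (manip.grip_depth is the distance from the TCP to the grasp point, in m); z points along the fingers, x is the direction in which the jaws open and shut, and the axes are right-handed (so a half turn about z gives the same grasp; the last joint's range is limited). The gripper opens to 92 mm and grips with 3 to 60 N. Pads are 19 mm wide; open, the fingers measure 130 mm over their backs; the gripper's body (75 mm by 190 mm) begins 47 mm behind the grasp point.
Start: joints at [1.613, 0.501, -0.427, 1.55, 0.221, 1.138, -0.21], TCP at [0.142, -0.634, 0.227] pointing down, gripper open.
Joint ranges: [-2.88, 2.88], [-0.31, 2.03], [-1.54, 1.56], [0.2, 2.42], [-1.41, 4.55], [0.19, 2.02], [-2.57, 2.57]. Speed limits (rad/s): [2.57, 2.57, 3.14, 3.14, 3.14, 3.14, 3.14].

INTERFACE

Orientations are given as a unit quaternion [x, y, z, w].
In Python, from bench import manip, effector, viewer gives the robot as it stands. Calls block until the motion is done:
- manip.move_pose(position, orientation): joint-space move of the TCP to a pose.
- manip.servo_line(position, ori=None, vel=0.15): straight line of the TCP; ori=None keeps the orientation; vel is the mean speed in m/s.
- manip.movej(angles): joint-space move.
- effector.open_jaws() and effector.close(f_grip=None): open the fingers fully, or close them until they stop; f_grip is the grip in N (None keeps the last).
- manip.sleep(seconds).
- manip.solve_ik(position, orientation): joint angles nearest the present ones, or None.
- viewer.get_image(name): name is "scene" or "top" or "wrist"; returns the picture (420x560x3 uint8, red, green, blue); there is no depth.
- viewer.get_calibration(name): a dict with "vfov" (degrees; the focal length in pixels is half the picture's height over the tangent of half this angle, whatever the lens; pixels are square), "cx", "cy" (the principal point, pixels), "eye" and "attitude" of the camera in the world. Camera axes: x right, y down, z forward; pixel columns grow to the right and rows downward; lengths in m; the calibration is good to about 2 mm. A picture is of the moment at which its call begins: read the wrist's pose just before it. get_calibration takes no time and is no camera call; for the wrist camera it gives the pose at the moment of the call.
A pose or a line that the arm cannot do raises manip.PlanningError and nothing moves.
- manip.hand_in(): hands the job in, once; it reports no verdict.
Readings, each from a call of its own:
- manip.current_clock(): time.
- manip.current_q(): joint angles.
- manip.current_joint_velocities(): joint speeds.
- manip.current_tau(): joint torques, N m.
- manip.current_tool_pos(): TCP position.
- manip.current_tcp_rot(): TCP orientation.
- manip.current_force(): force on the tool from outside, world axes, zero at the start.
- manip.current_wrist_torque(): the same for the moment, N m.
- manip.current_finger_gap(): finger opening in m.
Only numpy, scipy, OpenCV 4.12 (cv2) and the standard library are available. Lean on these libraries where they do the work, as an engineer would, in place of code of your own. Each camera call takes 0.05 s, during which the arm holds its last target. There are 200 camera calls.

## Working session

There is one attempt and no reset: what is moved stays moved. The work goes in short steps, each a Python script; the robot and the scene stay as the last script left them, time stands still between calls to the robot, and variables do not carry over. Pictures are saved under pics/ and viewed, about 12 in all and at most 16, crops included, and the job is handed in when it is done.

```bash
ls; mkdir -p pics; python3 - <<'E'
from bench import manip, effector, viewer
import cv2,numpy as np
for n in ("scene","top"):
    im=viewer.get_image(n); cv2.imwrite(f"pics/{n}0.png",im[:,:,::-1])
    print(n,viewer.get_calibration(n))
print(viewer.get_calibration("wrist"),manip.current_tcp_rot(),manip.grip_depth,manip.current_clock())
E
```

```text
pics
scene {'vfov': 57.70633240322494, 'cx': 276.82429822634407, 'cy': 209.27749262258507, 'eye': array([ 1.12925495, -0.3847622 ,  0.92785767]), 'attitude': array([ 0.82145023,  0.48726296, -0.14992035, -0.25557429])}
top {'vfov': 57.714948958710664, 'cx': 281.43556792812825, 'cy': 205.46261131903424, 'eye': array([ 0.41728717, -0.08527749,  1.06274856]), 'attitude': array([ 0.70586909, -0.70367325,  0.04935922, -0.0644705 ])}
{'vfov': 69.02077284355623, 'cx': 276.8639024885409, 'cy': 210.96321944388944, 'eye': array([ 0.21654904, -0.61714605,  0.38302239]), 'attitude': array([ 0.77259576, -0.61855688, -0.08963355,  0.11157514])} [ 7.80698560e-01 -6.24907159e-01 -6.78907201e-04 -5.83061053e-04] 0.0188 0.1
```

View pics/top0.png

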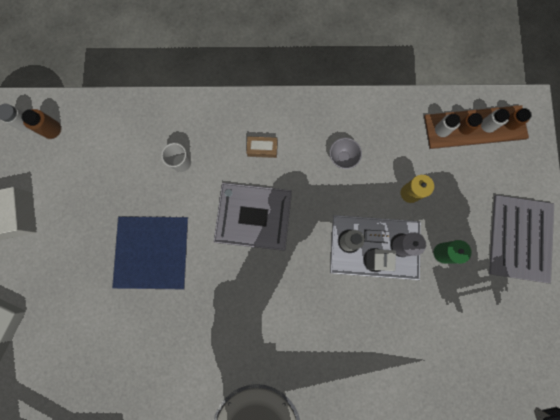

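View pics/scene0.png

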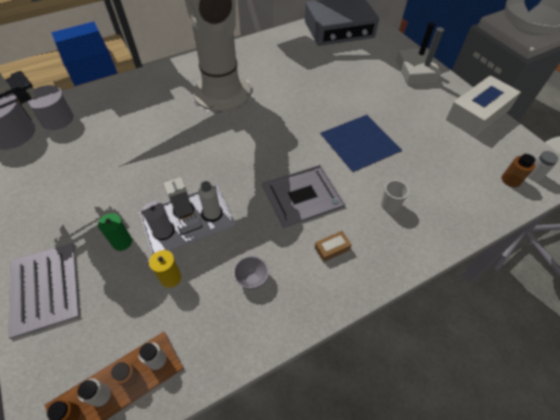

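Storage tray is at top px (376,247), with the bottle at (350,240), the drum at (410,244), the box at (378,260) and the bur stand at (377,236). The mat is at (151,252) and the instrument tray at (254,216). The decoy drums are green (455,252) and yellow (420,188); the grey one inside the tray fits.

```bash
cat > h.py <<'E'
from bench import manip, effector, viewer
import cv2,numpy as np
from scipy.spatial.transform import Rotation as R
def K(c,h=420):
    f=h/2/np.tan(np.radians(c["vfov"])/2); return np.array([[f,0,c["cx"]],[0,f,c["cy"]],[0,0,1]])
def ray(c,uv,z):
    uv=np.atleast_2d(uv).astype(float); d=np.c_[uv,np.ones(len(uv))]@np.linalg.inv(K(c)).T@R.from_quat(c["attitude"]).as_matrix().T
    return c["eye"]+d*((z-c["eye"][2])/d[:,2])[:,None]
def proj(c,P):
    p=(np.atleast_2d(P)-c["eye"])@R.from_quat(c["attitude"]).as_matrix()@K(c).T; return p[:,:2]/p[:,2:]
def shot(n,name):
    c=viewer.get_calibration(n); im=viewer.get_image(n); cv2.imwrite(f"pics/{name}.png",im[:,:,::-1]); np.save(f"pics/{name}.npy",c,allow_pickle=True); return c,im
def down(yaw): # tool down, jaw (x) axis at angle yaw in world
    return (R.from_euler('z',yaw)*R.from_euler('x',np.pi)).as_quat()
E
python3 - <<'E'
from h import *
c,im=shot("top","top1")
m=cv2.inRange(cv2.cvtColor(im,cv2.COLOR_RGB2HSV),(105,100,20),(130,255,255)); m[:, :100]=0
k=max(cv2.findContours(m,0,2)[0],key=cv2.contourArea); r=cv2.minAreaRect(k); b=ray(c,cv2.boxPoints(r),.003)
print(r,b.round(3),b.mean(0),[np.linalg.norm(b[i]-b[i-1]).round(3) for i in range(4)])
for n,p in dict(st=(376,247),it=(254,216),green=(455,252),yel=(420,188),bur=(377,236),base=(257,410)).items(): print(n,ray(c,p,.01).round(3))
big=cv2.resize(im[170:300,200:480],None,fx=2.8,fy=2.8,interpolation=cv2.INTER_CUBIC); cv2.imwrite("pics/c1.png",cv2.convertScaleAbs(big[:,:,::-1],alpha=1.6))
E
```

```text
((150.0, 252.5), (69.0, 72.0), 90.0) [[0.553 0.412 0.003]
 [0.553 0.207 0.003]
 [0.363 0.198 0.003]
 [0.362 0.397 0.003]] [0.45782637 0.30333523 0.003     ] [np.float64(0.192), np.float64(0.205), np.float64(0.191), np.float64(0.199)]
st [[ 0.474 -0.322  0.01 ]]
it [[0.559 0.014 0.01 ]]
green [[ 0.461 -0.535  0.01 ]]
yel [[ 0.638 -0.45   0.01 ]]
bur [[ 0.504 -0.325  0.01 ]]
base [[ 0.054 -0.002  0.01 ]]
```

View pics/c1.png

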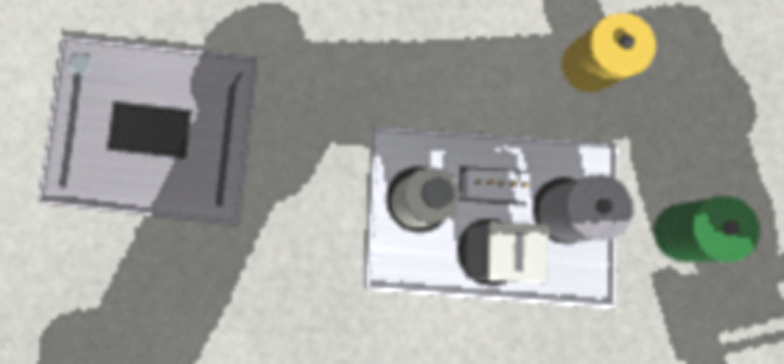

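Clear: beige capped bottle on the left spot, grey drum on the right, white-lidded box at the near one, burs between them. Now I'll take close wrist views of both trays.

```bash
python3 - <<'E'
from h import *
manip.move_pose([.37,-.33,.36],down(-np.pi/2)); c,im=shot("wrist","w_st")
print(c["eye"],R.from_quat(c["attitude"]).as_matrix()[:,2],manip.current_clock())
manip.move_pose([.45,.01,.36],down(-np.pi/2)); c2,im2=shot("wrist","w_it"); print(c2["eye"],manip.current_clock())
cv2.imwrite("pics/w.png",cv2.convertScaleAbs(cv2.resize(np.hstack([im,im2]),(800,300))[:,:,::-1],alpha=1.4))
cv2.imwrite("pics/w_st2.png",cv2.resize(cv2.convertScaleAbs(im[:,:,::-1],alpha=1.4),(800,600)))
E
```

```text
[ 0.44539961 -0.33142208  0.51675618] [-2.83598470e-01 -4.18041589e-04 -9.58943029e-01] 1.6917
[0.52637836 0.00814506 0.51712104] 3.0583
```

View pics/w_st2.png

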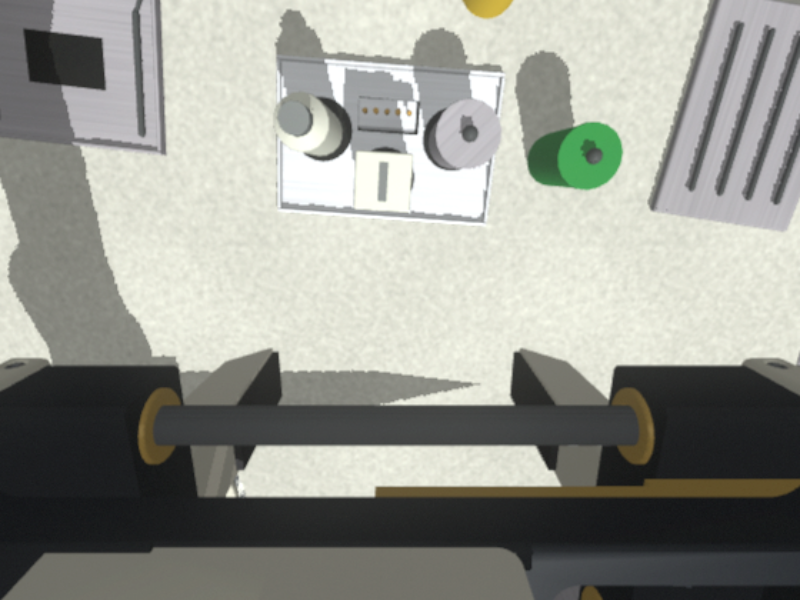

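View pics/w_it.png

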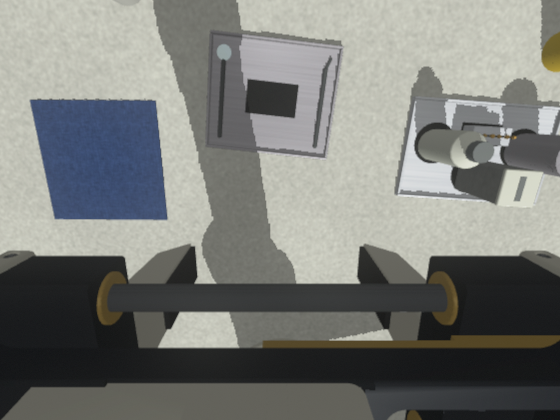

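```bash
python3 - <<'E'
from h import *
L=lambda n:np.load(f"pics/{n}.npy",allow_pickle=True).item()
I=lambda n:cv2.cvtColor(cv2.imread(f"pics/{n}.png"),cv2.COLOR_BGR2RGB)
c=L("w_st"); s=.7
T=ray(c,np.array([(278,57),(503,72),(487,222),(278,210)])*s,.012)
print("tray",T.round(4)[:,:2].tolist(),T.mean(0)); d=lambda a,b:np.linalg.norm(a-b)
print(d(T[0],T[1]),d(T[1],T[2]),d(T[2],T[3]),d(T[3],T[0]))
y=(T[0]-T[1]+T[3]-T[2])[:2]; yaw=np.arctan2(-y[0],y[1]); print("yaw deg",np.degrees(yaw))
def rect(name,m,z,lo):
    c=L(name); k=[q for q in cv2.findContours(m,0,2)[0] if cv2.contourArea(q)>lo]
    for q in k:
        r=cv2.minAreaRect(q); b=ray(c,cv2.boxPoints(cv2.minAreaRect(ray(c,q[:,0],z)[:,:2].astype(np.float32)*1000)) if 0 else cv2.boxPoints(r),z)
        W=ray(c,q[:,0],z)[:,:2]; w=cv2.minAreaRect((W*1000).astype(np.float32)); print(name,np.round(r[0]),"world mm",np.round(w[0],1),np.round(w[1],1),round(w[2],1))
im=I("w_it"); g=im.max(2); m=np.zeros_like(g); m[60:140,230:320]=(g[60:140,230:320]<50)*255; rect("w_it",m,.004,300)
m=np.zeros_like(g); m[80:230,20:180]=cv2.inRange(cv2.cvtColor(im,cv2.COLOR_RGB2HSV),(105,100,20),(130,255,255))[80:230,20:180]; rect("w_it",m,.003,1000)
Rt=R.from_euler('z',yaw).as_matrix(); ctr=T.mean(0)
for n,p,z in (("bottle cap",(295,119),.134),("drum knob",(470,133),.117),("box lid",(384,182),.114),("bur mid",(387,112),.05)):
    w=ray(c,np.array(p)*s,z)[0]; print(n,w.round(4),"tray frame",(Rt.T@(w-ctr))[:2].round(4))
b=ray(c,np.array([(357,151),(411,154),(409,213),(355,208)])*s,.114); print(b.round(4)[:,:2].tolist())
c=L("top1"); g=cv2.inRange(cv2.imread("pics/top1.png").max(2),0,45)
m=np.zeros_like(g); m[195:235,225:280]=g[195:235,225:280]; rect("top1",m,.004,50)
E
```

```text
tray [[0.5601, -0.2107], [0.5456, -0.4445], [0.3906, -0.4366], [0.4047, -0.1984]] [ 0.47526073 -0.32255416  0.012     ]
0.23424778062387114 0.15519146181750643 0.23859114077676186 0.1559012533372493
yaw deg -3.467186331650532
w_it [261.  97.] world mm [561.7  32.1] [45.9 46.7] 82.5
w_it [ 98. 160.] world mm [459.9 300.1] [196.8 194.8] 89.8
bottle cap [ 0.4872 -0.2501  0.134 ] tray frame [0.0076 0.073 ]
drum knob [ 0.4776 -0.3958  0.117 ] tray frame [ 0.0068 -0.073 ]
box lid [ 0.4372 -0.3216  0.114 ] tray frame [-0.0381 -0.0014]
bur mid [ 0.5026 -0.3237  0.05  ] tray frame [0.0274 0.0005]
[[0.4633, -0.2983], [0.4608, -0.3455], [0.41, -0.344], [0.4145, -0.2951]]
top1 [253. 216.] world mm [558.5  16.8] [76.7 47. ] 83.2
```

Measured tray frame positions match the spots within 4 mm: bottle (8,73), drum (7,-73), box (-38,-1), bur stand (27,0). I'll check IK for every pose, then move the bottle and stop to check.

```bash
cat >> h.py <<'E'
YT=np.radians(-3.5); UP=.245
ST=dict(bottle=(.4882,-.2502),drum=(.4786,-.3960),box=(.4382,-.3216),bur=(.5040,-.3240))
MAT=dict(bottle=(.459,.371),drum=(.459,.301),box=(.459,.231))
H=dict(bottle=.088,drum=.083,box=.086); W=dict(bottle=.050,drum=.057,box=.050,bur=.028); F=dict(bottle=25,drum=35,box=25,bur=25)
def lid(n): return H[n]-manip.grip_depth
def pick(n,xy,z,q,tol=.003):
    manip.move_pose([*xy,UP-.06 if n!="bur" else .15],q); manip.servo_line([*xy,z],vel=.12)
    effector.close(F[n]); g=manip.current_finger_gap(); print(n,"gap",round(g,4),"F",manip.current_force().round(1))
    assert abs(g-W[n])<tol, "grasp"
def carry(n,xyA,xyB,z,q,up=UP):
    manip.servo_line([*xyA,up],vel=.2); manip.move_pose([*xyB,up],q); manip.servo_line([*xyB,z+.02],vel=.2); manip.servo_line([*xyB,z],vel=.04)
    print("held gap",round(manip.current_finger_gap(),4)); effector.open_jaws(); manip.servo_line([*xyB,z+.11],vel=.2); print("t",manip.current_clock())
E
cat > a.py <<'E'
from h import *
for y0 in (YT,YT+np.pi):
    print(y0,[None if (s:=manip.solve_ik([*p,.08],down(y0))) is None else s.round(2)[[0,6]].tolist() for p in [*ST.values(),*MAT.values(),(.56,.016)]])
E
python3 a.py
```

```text
-0.061086523819801536 [[1.13, -0.21], [1.25, 0.07], [1.24, 0.0], [1.17, -0.09], [-0.15, -1.27], [-0.03, -1.16], [0.12, -1.06], [0.7, -0.8]]
3.0805061297699914 [[0.06, -2.49], [0.64, -2.55], [0.39, -2.48], [0.35, -2.53], [0.12, 1.57], [0.27, 1.64], [0.42, 1.74], [-0.87, -2.52]]
```

```bash
python3 - <<'E'
from h import *
c=np.load("pics/w_it.npy",allow_pickle=True).item(); im=cv2.imread("pics/w_it.png"); g=im.max(2)
sub=g[60:140,222:320]; _,m0=cv2.threshold(sub,55,255,1); m=np.zeros_like(g); m[60:140,222:320]=m0
for q in cv2.findContours(m,0,2)[0]:
    if cv2.contourArea(q)>200:
        w=cv2.minAreaRect((ray(c,q[:,0],.004)[:,:2]*1000).astype(np.float32)); print(cv2.boundingRect(q),w)
b=ray(c,[(247,79),(299,85),(296,118),(245,111)],.004); print(b.round(4)[:,:2].tolist(),b.mean(0))
t=ray(c,[(210,31),(341,43),(326,157),(206,146)],.012); print(t.round(4)[:,:2].tolist(),t.mean(0))
E
```

```text
(246, 80, 52, 37) ((560.04150390625, 16.65298080444336), (77.78240203857422, 47.701171875), 83.6953353881836)
[[0.5887, 0.0536], [0.5798, -0.0273], [0.5306, -0.0234], [0.5415, 0.0582]] [0.56014975 0.01528423 0.004     ]
[[0.6531, 0.1052], [0.6368, -0.0881], [0.4692, -0.073], [0.4874, 0.1225]] [0.5616187 0.0166553 0.012    ]
```

Pad centre is (0.560, 0.0165), yaw ≈ -6.3°; both views agree to within 2 mm. Moving the bottle.

```bash
python3 - <<'E'
from h import *
q=down(YT); n="bottle"
pick(n,ST[n],.004+lid(n),q); carry(n,ST[n],MAT[n],.0035+lid(n),q)
n="drum"
manip.move_pose([*MAT["bottle"],UP],q)
manip.move_pose([*ST[n],UP],q); shot("wrist","w2"); c,im=shot("scene","s2")
t,im2=shot("top","t2")
cv2.imwrite("pics/c2.png",cv2.convertScaleAbs(np.hstack([cv2.imread("pics/w2.png"),cv2.resize(im2[170:300,90:480],(560,420))[:,:,::-1]]),alpha=1.4)[:, :])
cv2.imwrite("pics/c2.png",cv2.resize(cv2.imread("pics/c2.png"),(800,300)))
E
```

```text
bottle gap 0.049 F [ 1.  -1.   0.4]
held gap 0.0497
t 12.6583
```

View pics/c2.png

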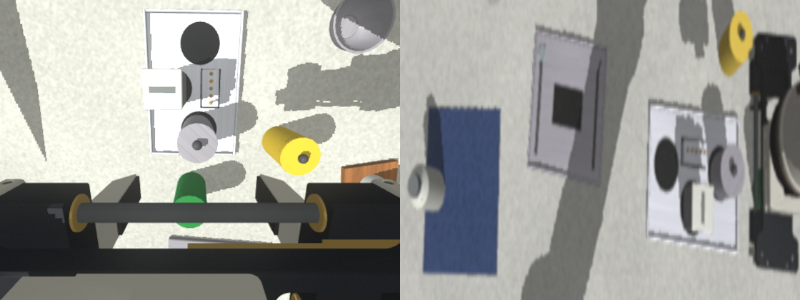

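Bottle stands near the mat's left edge and its spot is clear. I'll check the drum position numerically from this wrist view before descending.

```bash
python3 - <<'E'
from h import *
c=np.load("pics/w2.npy",allow_pickle=True).item()
k=1.4
print("knob",ray(c,np.array([(197,144)])*k,.117),"empty spot",ray(c,np.array([(200,43)])*k,.004),"box lid",ray(c,np.array([(162,90)])*k,.114),"bur",ray(c,np.array([(211,88)])*k,.045))
print("tcp",manip.current_tool_pos(),proj(c,[manip.current_tool_pos()])/k)
t=np.load("pics/t2.npy",allow_pickle=True).item(); s=130/420*400/560*1.4; 
p=np.array([(426-400)/400*390+90,188/300*130+170]); print("bottle top px",p,ray(t,p,.133))
E
```

```text
knob [[ 0.47828608 -0.39332618  0.117     ]] empty spot [[ 0.49157004 -0.25010919  0.004     ]] box lid [[ 0.43800652 -0.32050911  0.114     ]] bur [[ 0.50441791 -0.32254613  0.045     ]]
tcp [ 0.47920664 -0.39518177  0.24509887] [[197.79941403 187.37331136]]
bottle top px [115.35       251.46666667] [[0.4538065  0.34099108 0.133     ]]
```

```bash
python3 - <<'E'
from h import *
t=np.load("pics/t2.npy",allow_pickle=True).item(); s=np.load("pics/s2.npy",allow_pickle=True).item()
a=cv2.imread("pics/t2.png");b=cv2.imread("pics/s2.png")
for im,c in((a,t),(b,s)):
    for z,col in((.003,(0,0,255)),(.133,(0,255,255))):
        p=proj(c,[[*MAT["bottle"],z]])[0]; print(p); cv2.drawMarker(im,(int(round(p[0])),int(round(p[1]))),col,cv2.MARKER_CROSS,5,1)
A=cv2.resize(a[200:300,90:210],(480,400),interpolation=2);B=cv2.resize(b[70:170,300:420],(480,400),interpolation=2)
cv2.imwrite("pics/c3.png",cv2.resize(cv2.convertScaleAbs(np.hstack([A,B]),alpha=1.4),(800,333)))
E
```

```text
[125.86621026 251.47737412]
[103.38239372 249.28543321]
[375.96748883 133.15988168]
[384.97939351 102.84564908]
```

View pics/c3.png

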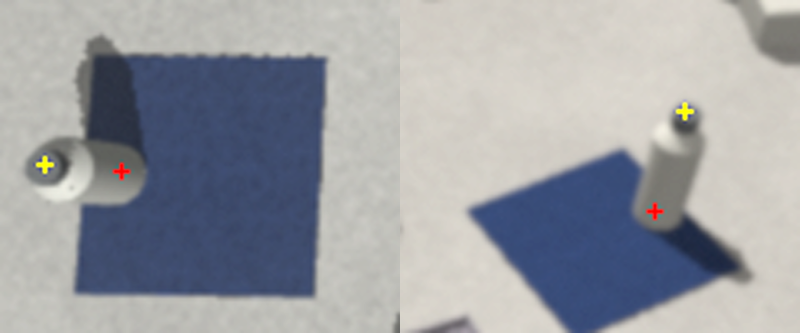

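The predicted base and cap crosses lie on the bottle in both views, so it is exactly where planned and my rough pixel reading was wrong. Continuing with the drum and box.

```bash
cat > draw.py <<'E'
from h import *
def chk(name,pts):
    out=[]
    for n,(x0,y0) in (("top",(90,200)),("scene",(300,70))):
        c,im=shot(n,name+n); a=im[:,:,::-1].copy()
        for p in pts:
            u=proj(c,[p])[0].round().astype(int); cv2.drawMarker(a,tuple(map(int,u)),(0,255,255) if p[2]>.05 else (0,0,255),0,5,1)
        out.append(a)
    return out
E
python3 - <<'E'
from draw import *
q=down(YT)
for n in ("drum","box"):
    pick(n,ST[n],.004+lid(n),q); carry(n,ST[n],MAT[n],.0035+lid(n),q); manip.move_pose([*MAT[n],UP],q)
manip.move_pose([*ST["bur"],UP],q)
shot("wrist","w4")
a,b=chk("v4",[[*MAT[n],z] for n,z in (("bottle",.133),("drum",.119),("box",.113),("bottle",.003),("drum",.003),("box",.003))])
A=cv2.resize(a[200:300,90:210],(480,400),interpolation=2);B=cv2.resize(b[70:170,300:420],(480,400),interpolation=2)
C=cv2.resize(cv2.imread("pics/w4.png"),(533,400))
cv2.imwrite("pics/c4.png",cv2.resize(cv2.convertScaleAbs(np.hstack([A,B,C]),alpha=1.4),(800,214)))
E
```

```text
drum gap 0.0577 F [-0.3 -0.1  1.5]
held gap 0.0578
t 24.525
box gap 0.051 F [-0.5 -0.1 -0.4]
held gap 0.0503
t 35.0833
```

View pics/c4.png

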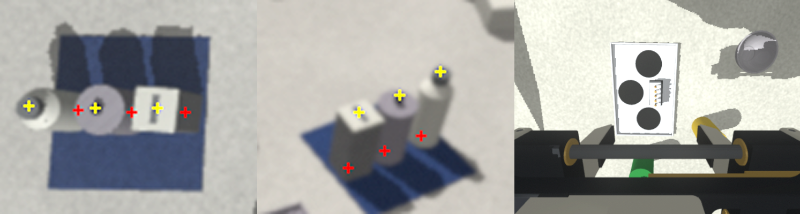

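All three stand on the mat with the markers on them. I'll refine the tray frame from the three disc centres, then measure the bur block.

```bash
python3 - <<'E'
from h import *
c=np.load("pics/w4.npy",allow_pickle=True).item(); g=cv2.imread("pics/w4.png").max(2)
m=np.zeros_like(g); r=g[80:265,195:345]; m[80:265,195:345]=(r<45)*255
P=[]
for q in cv2.findContours(m,0,2)[0]:
    if cv2.contourArea(q)>500: 
        w=(ray(c,q[:,0],.004)[:,:2]*1000).astype(np.float32); e=cv2.fitEllipse(w); print(cv2.contourArea(q),np.round(e[0],1),np.round(e[1],1)); P.append(e[0])
P=np.array(sorted(P,key=lambda p:-p[1]))
S=np.array([(11,72),(-35,0),(11,-72.)])
if len(P)==3:
    M,_=cv2.estimateAffinePartial2D(S,P); sc=np.hypot(M[0,0],M[1,0]); y=np.arctan2(M[1,0],M[0,0]); print("scale",sc,"yaw",np.degrees(y))
    Rm=np.array([[np.cos(y),-np.sin(y)],[np.sin(y),np.cos(y)]]); print("bur",Rm@(np.array([30,0])-S.mean(0))+P.mean(0))
cv2.imwrite("pics/c5.png",cv2.resize(cv2.imread("pics/w4.png")[130:240,250:350],(600,660)[::-1] and (545,600),interpolation=2))
E
```

```text
(no output)
```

View pics/c5.png

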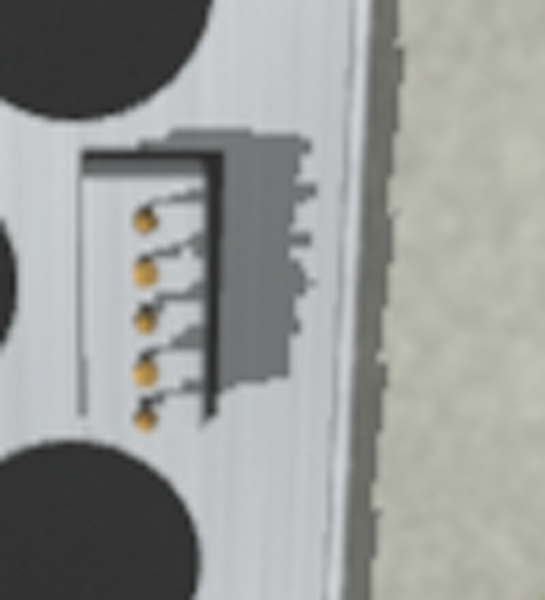

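The burs run from crop (145,218) to (145,420), middle bur at (145,320), i.e. image px (276.6,188.7), with tips at z=0.054.

```bash
python3 - <<'E'
from h import *
c=np.load("pics/w4.npy",allow_pickle=True).item(); g=cv2.imread("pics/w4.png").max(2)
m=np.zeros_like(g); m[80:265,195:345]=(g[80:265,195:345]<70)*255
P=[]
for q in cv2.findContours(m,0,2)[0]:
    if cv2.contourArea(q)>500: 
        w=(ray(c,q[:,0],.004)[:,:2]*1000).astype(np.float32); e=cv2.fitEllipse(w); print(cv2.contourArea(q),np.round(e[0],1),np.round(e[1],1)); P.append(e[0])
P=np.array(sorted(P,key=lambda p:-p[1])); S=np.array([(11,72),(-35,0),(11,-72.)])
if len(P)==3:
    M,_=cv2.estimateAffinePartial2D(S,P); y=np.arctan2(M[1,0],M[0,0]); print("scale",np.hypot(M[0,0],M[1,0]),"yaw",np.degrees(y))
    Rm=np.array([[np.cos(y),-np.sin(y)],[np.sin(y),np.cos(y)]]); print("bur",Rm@(np.array([30,0])-S.mean(0))+P.mean(0))
cr=lambda x,y:(x/5.45+250,y/5.4545+130)
print(ray(c,[cr(145,218),cr(145,320),cr(145,420)],.054))
E
```

```text
1486.5 [ 480.9 -394.1] [62.5 62.6]
1727.5 [ 440.2 -319.1] [62.4 62.5]
2027.5 [ 491.3 -250.6] [62.6 62.6]
scale 0.9991422675184871 yaw -4.150151822988571
bur [ 505.03053653 -323.75698786]
[[ 0.50558124 -0.3000402   0.054     ]
 [ 0.50429413 -0.32184698  0.054     ]
 [ 0.50298716 -0.34399002  0.054     ]]
```

Bur at (0.5045,-0.323), and the discs and burs agree within 1.5 mm. I'll grip with the tips at z=0.015: an open finger would straddle the 12 mm rim if I went any lower.

```bash
python3 - <<'E'
from draw import *
b=(.5045,-.323); p=(.560,.0165); q=down(np.radians(-3.8)); q2=down(np.radians(-6.3))
pick("bur",b,.015,q); carry("bur",b,p,.0153,q2,up=.18)
manip.move_pose([.45,.01,.36],down(-np.pi/2)); c,im=shot("wrist","w6"); print(manip.current_clock())
a=im[20:240,20:360,::-1]
cv2.imwrite("pics/c6.png",cv2.convertScaleAbs(cv2.resize(a,(800,518),interpolation=2),alpha=1.3))
E
```

```text
bur gap 0.0276 F [-0.5 -0.1 -0.8]
held gap 0.028
t 45.975
47.0417
```

View pics/c6.png

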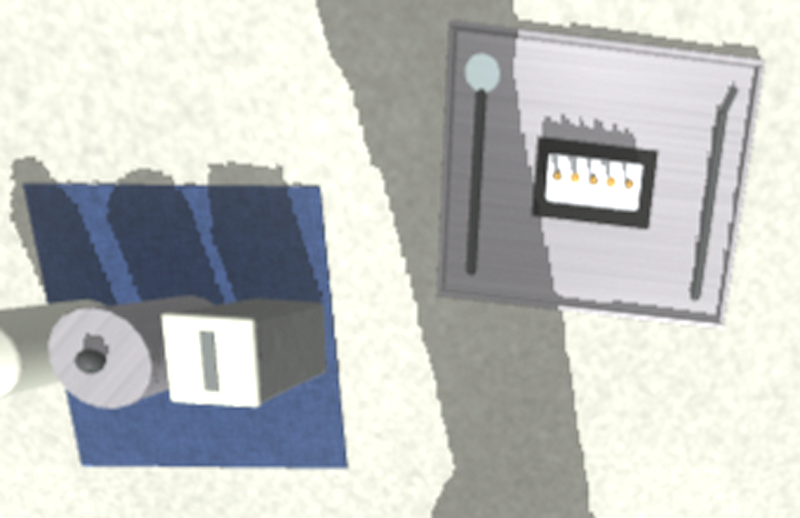

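The bur stand sits centred and aligned on the pad. Returning the box, then drum, then bottle.

```bash
python3 - <<'E'
from draw import *
q=down(YT)
for n in ("box","drum","bottle"):
    manip.move_pose([*MAT[n],UP],q)
    pick(n,MAT[n],.003+lid(n),q); carry(n,MAT[n],ST[n],.0045+lid(n),q); manip.servo_line([*ST[n],UP],vel=.2)
manip.move_pose([.37,-.33,.36],down(-np.pi/2)); c,im=shot("wrist","w7"); print(manip.current_clock())
w0=cv2.imread("pics/w_st.png"); t,ti=shot("top","t7")
A=lambda a:cv2.resize(a[20:170,0:440],(800,273),interpolation=2)
cv2.imwrite("pics/c7.png",cv2.convertScaleAbs(np.vstack([A(w0),A(im[:,:,::-1])]),alpha=1.3))
m=lambda i:i[30:160,185:360].astype(float).mean(2)
print("shift px",[cv2.phaseCorrelate(w0[y0:y1,x0:x1].astype(np.float64).mean(2),im[y0:y1,x0:x1].astype(np.float64).mean(2))[0] for x0,x1,y0,y1 in ((188,250,55,120),(295,355,60,125),(240,295,95,155))])
E
```

```text
box gap 0.0508 F [-0.1 -1.1  0.6]
held gap 0.0506
t 56.3333
drum gap 0.0577 F [-0.4 -0.4  1.8]
held gap 0.0576
t 67.6917
bottle gap 0.0493 F [ 0.5 -0.2  0. ]
held gap 0.0491
t 79.4167
80.8583
shift px [(1.2073593829166462, 0.12267591192805583), (1.888939129795883, 0.47870635220271396), (1.0225873549037132, 0.37049927026678375)]
```

View pics/c7.png

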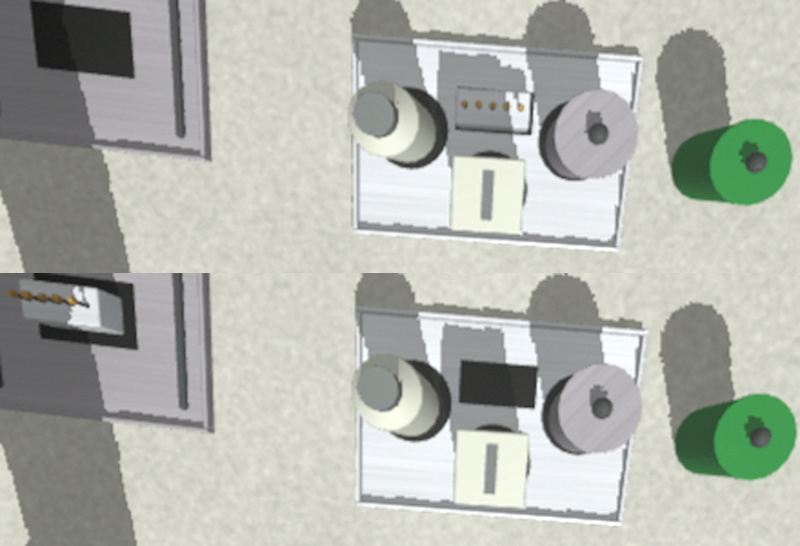

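Everything is back: the whole picture, including the fixed tray and the green decoy, shifts by the same ~2 px of camera offset, so the containers are within about 1–2 mm of their starting spots. Handing in.

```bash
python3 -c "
from h import *
print(manip.hand_in(),manip.current_clock())"
```

```text
the job is handed in; nothing more can be done
the job is handed in; nothing more can be done
```

I moved the bottle, drum and square box on to the blue mat and set the bur stand on the pad. The box, drum and bottle then went back to their own spots. I handed the job in just after 81 s of the 152 s on the robot's clock, with the arm clear of everything.

- **Grasps:** the finger gap matched each object's width to about 1 mm on all seven grasps.
- **Bur stand:** a close wrist picture showed it upright, centred and aligned on the pad by eye. I gripped it about 30 mm up rather than 25 mm, so that the open finger cleared the storage tray's rim.
- **Containers:** the before and after pictures show them upright on their spots, about 1–2 mm from where they started. The picture itself had shifted by 1–2 px, about as far as the containers appeared to.
- **Cup, bowl and carton:** the arm was never sent near them, but I made no final measurement of them.
- **Disagreement:** one rough pixel reading put the bottle 30 mm off on the mat. Projecting its planned position into two camera views showed the reading was wrong and the bottle was in place.

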